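# Put mixed-up pharmacy stock back in its own bins

### The arm

A 6-joint arm with a two-finger parallel gripper is mounted at the origin on the work surface. World frame = base frame: x ahead of the robot, y to its left, z up, the work surface at z = 0. Lengths are in m, angles in degrees, forces in N, time in s.
With the tool pointing down it reaches from about 0.4 to 0.825 m from the base axis. Payload 7 kg.
Tool frame: the origin (TCP) lies at the very end of the fingers, on their centre line; the grasp point (between the pads) lies 19 mm behind it; z points along the fingers, y is the direction in which the jaws open and shut (so a half turn about z gives the same grasp; the last joint's range is limited). The gripper opens to 88 mm and grips with 3 to 60 N. Pads are 19 mm wide; open, the fingers measure 130 mm over their backs; the gripper's body (78 mm by 193 mm) begins 47 mm behind the grasp point.
Start: joints at [-56.832, 20.546, 0.682, 0, -70.136, -16.507], TCP at [0.194, -0.647, 0.205] pointing down, gripper open.
Joint ranges: [-176.03, 176.03], [-82.01, 121.73], [-58.28, 71.71], [-173.87, 95.51], [-174.79, -0.11], [-173.66, 173.66]. Speed limits (degrees/s): [136.94, 136.94, 172.46, 180, 180, 180].

### API

Orientations are given as [roll, pitch, yaw] about the fixed x, y, z axes, in that order (R = Rz(yaw) Ry(pitch) Rx(roll)).
In Python, from plant import ctrl gives the robot as it stands.
- The arm moves only by the tool move_arm, never from a script. Its argument "increments" is a list of rows, each a list of 2 entries, a list of its own where there are three numbers: the shift along the world's x, y, z in mm, then the turn about the world's z in rad. A call has exactly 8 rows; each row shifts and turns the pose as measured when the row begins; what a row does not reach is not made up. A row lasts 1/10 s, in which the tool goes at most 50 mm and 8.59 degrees, less where a joint would pass 70% of its speed; a pose out of reach is approached as far as the arm can. A call with a gripper value outside its range is refused whole. "jaw" is the gripper command: -1 is shut, 1 is fully open, values between are in proportion, set as the call begins (left out, the last holds). The fingers move at their own pace and stop on an object; the grip force is fixed at half the most. Time passes only in rows, so rows that do not move let the fingers close, or fill a call up. It gives the time, the measured TCP pose, the force and the opening at its end, in the units of the state.
- ctrl.get_obs(): the state, without advancing time (a new reading comes with each control period).
- ctrl.snapshot(name): name is "side" or "top"; returns a dict with "color" (400x640x3 uint8, red, green, blue), "fx", "fy", "cx", "cy" (pixels), "R" (3x3) and "t" (3): a world point X has camera coordinates R X + t. Camera axes: x right, y down, z forward; pixel columns grow to the right and rows downward; lengths in m; the calibration is good to about 2 mm. A picture is of the moment at which its call begins. There is no depth.
- ctrl.close_job(): hands the job in, once; it reports no verdict.
The state is a dict: "clock": time; "joint_pos": joint angles; "qvel": joint speeds; "tau": joint torques, N m; "tool_pos": TCP position; "orientation": TCP orientation; "force": force on the tool from outside, world axes, zero at the start; "moment": the same for the moment, N m; "opening": finger opening in m.
Only numpy, scipy, OpenCV 4.12 (cv2) and the standard library are available. Lean on these libraries where they do the work, as an engineer would, in place of code of your own. Each camera call takes 0.05 s, during which the arm holds its last target.

### The job

The bottle, the tub and the carton at the front of these three stock bins have got mixed up: park one of them upright in the empty bin to make room, then shift them round until each stands upright in the front compartment of the bin that holds its own kind, with the carton square to the cartons behind it. Set each pack down gently, never dropping it or tipping it over, and leave the label roll, counting tray and stapler where they are.

Things in the scene. Friction and masses are not known exactly. Their poses are not given: they have to be found in the camera images.
- bottle: loose brown tablet bottle, 112 mm tall: round body 50 mm in diameter up to 70 mm, shoulder sloping in to 83 mm, white cap 36 mm in diameter from 83 mm to the top (grip it there). About 0.14 kg. Origin: centre of its underside, z up. At the start it stands in the front compartment of a bin of another kind; its cap is well above the bin's rim.
- tub: loose white round tub with flat screw lid, 108 mm tall: body 52 mm in diameter up to 84 mm, lid 54 mm in diameter from 84 mm to the top. About 0.12 kg. Origin: centre of its underside, z up. At the start it stands in the front compartment of a bin of another kind; its top 40 mm are above the bin's rim.
- carton: loose upright rectangular white carton with a printed band: 36 mm (its x) by 58 mm (its y) by 112 mm tall. About 0.10 kg. Origin: centre of its underside, z up. At the start it stands in the front compartment of a bin of another kind, turned up to 0.25 rad from the bin; its top 45 mm are above the bin's rim.
- bin_bottles: bottles' bin: fixed open green bin, 214 (x) x 108 (y) mm over the rim, 70 mm high, inside 190 x 84 mm, walls and floor 4 mm. Origin: centre of the underside; +x runs from its front (paper label, robot's side) to its rear. A divider 62 mm high makes a front compartment 76 x 84 mm, centred at x = -57 mm, y = 0. Two fixed brown bottles fill the rear one (tops at 116 mm).
- bin_tubs: tubs' bin: same green bin, same origin, axes and compartments as the bottles' bin, also fixed. Two white round tubs like the loose one fill its rear compartment, fixed, tops 112 mm above the counter.
- bin_cartons: cartons' bin: same green bin, same origin, axes and compartments as the bottles' bin, also fixed. Three cartons like the loose one fill its rear compartment one behind another, fixed, square to the bin with their 58 mm width along the bin's y, tops 116 mm above the counter.
- bin_empty: empty bin: same green bin, same origin, axes and compartments as the bottles' bin, also fixed, with nothing in it. Front compartment as there; rear compartment 110 x 84 mm, centred at x = +40 mm. A pack may be parked in either.
- label_roll: bystander: roll of blank paper labels standing on its end, 84 mm in diameter, 58 mm high, with a hole through it; loose; origin at the centre of its underside.
- counting_tray: bystander: flat white plastic tablet-counting tray, 190 (x) x 130 (y) x 16 mm, with a spatula in it; loose; origin at the centre of its underside.
- stapler: bystander: desk stapler, 130 mm long (x), 36 mm wide, about 60 mm high; loose; origin at the centre of its underside.
Not all that is in view belongs to the job. What is shaped like the bottle but pink is not meant.

How it is judged (in metres and radians):
On the way:
1. one of the three packs is parked: it stands upright in the empty bin, in either compartment, released and at rest (((x of bottle in the frame of bin_empty between -0.095 and 0.095 m and y of bottle in the frame of bin_empty between -0.042 and 0.042 m and z of bottle in the frame of bin_empty between -0.002 and 0.01 m and angle between bottle's own z axis and vertical below 0.12 rad and linear speed of bottle below 0.02 m/s and contact force between bottle and the fingers below 0.01 N) or (x of tub in the frame of bin_empty between -0.095 and 0.095 m and y of tub in the frame of bin_empty between -0.042 and 0.042 m and z of tub in the frame of bin_empty between -0.002 and 0.01 m and angle between tub's own z axis and vertical below 0.12 rad and linear speed of tub below 0.02 m/s and contact force between tub and the fingers below 0.01 N) or (x of carton in the frame of bin_empty between -0.095 and 0.095 m and y of carton in the frame of bin_empty between -0.042 and 0.042 m and z of carton in the frame of bin_empty between -0.002 and 0.01 m and angle between carton's own z axis and vertical below 0.12 rad and linear speed of carton below 0.02 m/s and contact force between carton and the fingers below 0.01 N))), for 0.2 s.
At the end, for the whole second after the job is handed in: Each pack stands in the front compartment of its own kind's bin (origin within 23 mm along and 22 mm across of the compartment's centre, underside within 6 mm of the floor), upright within 0.12 rad, at rest; the carton square to its bin within 0.26 rad (x of bottle in the frame of bin_bottles between -0.08 and -0.034 m and y of bottle in the frame of bin_bottles between -0.022 and 0.022 m and z of bottle in the frame of bin_bottles between -0.002 and 0.01 m and angle between each of bottle, tub, carton's own z axis and vertical below 0.12 rad and linear speed of each of bottle, tub, carton below 0.02 m/s and x of tub in the frame of bin_tubs between -0.08 and -0.034 m and y of tub in the frame of bin_tubs between -0.022 and 0.022 m and z of tub in the frame of bin_tubs between -0.002 and 0.01 m and x of carton in the frame of bin_cartons between -0.08 and -0.034 m and y of carton in the frame of bin_cartons between -0.022 and 0.022 m and z of carton in the frame of bin_cartons between -0.002 and 0.01 m and angle between the x axis of carton and the x axis of bin_cartons, either way round below 0.26 rad); the robot touches nothing.
It fails at once if a pack is tipped over (leans more than 45 degrees) (angle between any of bottle, tub, carton's own z axis and vertical above 0.785 rad).
It fails at once if a pack is dropped or thrown (free of the fingers and faster than 0.7 m/s, a fall of about 25 mm) ((linear speed of bottle above 0.7 m/s and contact force between bottle and the fingers below 0.01 N) or (linear speed of tub above 0.7 m/s and contact force between tub and the fingers below 0.01 N) or (linear speed of carton above 0.7 m/s and contact force between carton and the fingers below 0.01 N)).
It fails at once if the label roll, counting tray or stapler is moved by more than 30 mm (distance of any of label_roll, counting_tray, stapler from where it was at the start of the episode above 0.03 m).
It also fails if it takes over 118 s, if anything falls off the work surface, if the arm or the gripper's body presses on something with over 40 N, if the wrist force passes 120 N, or if a joint passes its speed limit or range.

## Working session

There is one attempt and no reset: what is moved stays moved. The work goes in short steps, Python scripts to look and compute and a tool call to move; the robot and the scene stay as the last step left them, time stands still between calls to the robot, and variables do not carry over. Pictures are saved under pics/ and viewed, and the job is handed in when it is done.

Besides the shell and the picture viewer there is one more tool, called after "Request:" as name(argument=value, ...), one argument or row to a line, values as JSON. move_arm: Moves the arm, as the interface text tells. Its arguments: {"type":"object","properties":{"increments":{"type":"array","items":{"type":"array"}},"jaw":{"type":"number"}},"required":["increments"]}

```bash
mkdir -p pics; ls
python3 - <<'E'
from plant import ctrl
import cv2
print(ctrl.get_obs())
for n in("side","top"):
    s=ctrl.snapshot(n); cv2.imwrite(f"pics/{n}0.png",s["color"][:,:,::-1])
    print(n,s["fx"],s["fy"],s["cx"],s["cy"],s["R"],s["t"])
E
```

```text
pics
{'clock': 0.0, 'joint_pos': array([-5.68301812e+01,  2.05901989e+01,  6.33080808e-01, -1.88984253e-02,
       -7.01359123e+01, -1.65068132e+01]), 'qvel': array([ 0.08552657,  0.10836602, -0.01378006,  0.03383068,  0.11782913,
       -0.02122923]), 'tau': array([-8.73603381e-05, -5.82721031e+01,  2.93052417e+01,  6.99706078e+00,
        6.96653282e-03, -2.21646551e-04]), 'tool_pos': array([ 0.19335988, -0.64615967,  0.20403525]), 'orientation': array([ 1.79905756e+02, -9.40152259e-03, -1.63343423e+02]), 'force': array([-1.00701392,  0.42621524, -0.71441582]), 'moment': array([-0.00346445, -0.00943199, -0.05887445]), 'opening': 0.08788192851913772}
side 426.5946397533571 426.5946397533571 317.65788801780667 199.7914562252088 [[-0.99771571 -0.06704325 -0.00827978]
 [-0.0439261   0.73699078 -0.67447393]
 [ 0.05132105 -0.67256954 -0.73825224]] [0.59941062 0.04594681 1.43836459]
top 479.1523554852334 479.1523554852334 320.37069365615196 204.9924784862345 [[-0.00945413 -0.99980137 -0.01754563]
 [-0.98878756  0.01196215 -0.14884912]
 [ 0.14902943  0.01594166 -0.98870425]] [0.0287954  0.59212168 1.89729653]
```

View pics/side0.png

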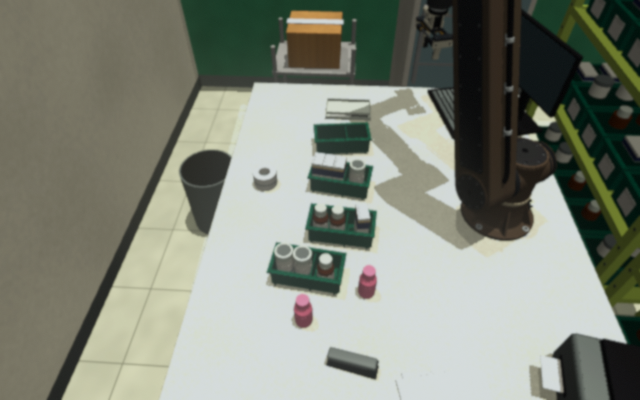

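View pics/top0.png

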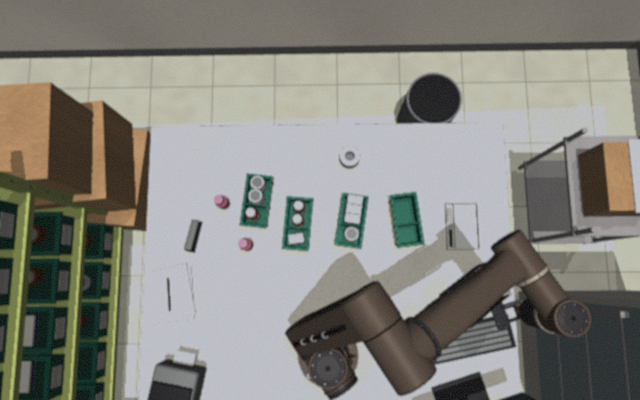

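Run:
```python
import cv2
a=cv2.imread("pics/top0.png")[165:260,230:435]; cv2.imwrite("pics/t1.png",cv2.resize(a,None,fx=3.9,fy=3.9,interpolation=cv2.INTER_CUBIC))
a=cv2.imread("pics/side0.png")[115:295,260:385]; cv2.imwrite("pics/s1.png",cv2.resize(a,None,fx=3.3,fy=3.3,interpolation=cv2.INTER_CUBIC))
```

```text
(no output)
```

View pics/t1.png

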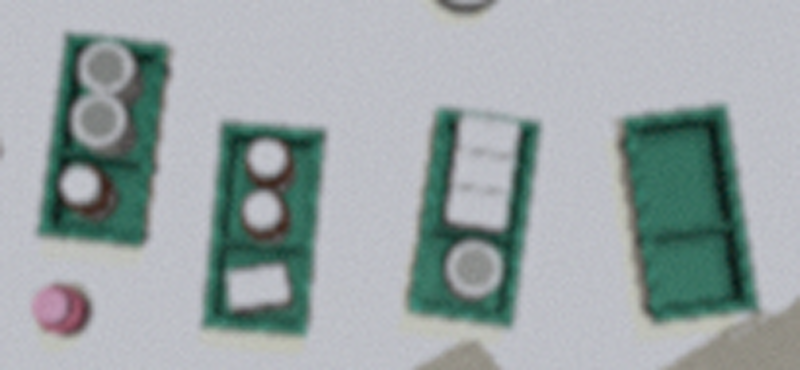

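View pics/s1.png

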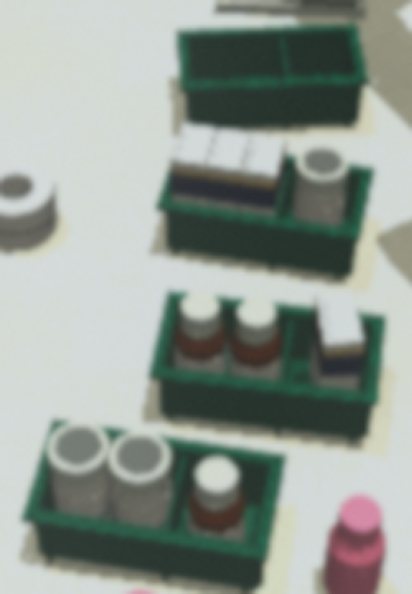

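```bash
cat > h.py <<'E'
import numpy as np, cv2
from scipy.optimize import least_squares
def load(c,n):
    s=c.snapshot(n); return s
def proj(s,X):
    c=np.atleast_2d(X)@np.array(s["R"]).T+s["t"]; return np.c_[c[:,0]/c[:,2]*s["fx"]+s["cx"],c[:,1]/c[:,2]*s["fy"]+s["cy"]]
def ray(s,uv,z):
    d=np.array([(uv[0]-s["cx"])/s["fx"],(uv[1]-s["cy"])/s["fy"],1.]);R=np.array(s["R"]);d=R.T@d;o=-R.T@s["t"];return o+d*(z-o[2])/d[2]
def rect(p,lx,ly,z):
    c,sn=np.cos(p[2]),np.sin(p[2]);q=np.array([[lx,ly],[lx,-ly],[-lx,-ly],[-lx,ly]])/2
    return np.c_[q@np.array([[c,sn],[-sn,c]])+p[:2],np.full(4,z)]
def uncrop(p,f,ox,oy): p=np.atleast_2d(p).astype(float); return (p+.5)/f-.5+[ox,oy]
def fit(views,lx,ly,z):
    f=lambda p:np.concatenate([(proj(s,rect(p,lx,ly,z))-uv).ravel() for s,uv in views])
    c=ray(views[0][0],views[0][1].mean(0),z); r=least_squares(f,[c[0],c[1],0]); return r.x,np.abs(r.fun).max()
E
python3 - <<'E'
from plant import ctrl
from h import *
T=ctrl.snapshot("top");S=ctrl.snapshot("side")
t=lambda *p:uncrop(p,3.9,230,165); sd=lambda *p:uncrop(p,3.3,260,115)
tp=dict(tubs=t((67,34),(170,46),(145,243),(40,236)),bottles=t((223,121),(326,129),(306,333),(203,327)),cartons=t((437,108),(540,122),(513,325),(407,314)),empty=t((618,120),(724,106),(757,308),(648,323)))
sp=dict(tubs=sd((25,518),(52,422),(284,455),(268,550)),bottles=sd((150,365),(168,293),(384,318),(372,382)),empty=sd((183,88),(180,32),(358,27),(366,78)))
P={}
for k in tp:
    a=fit([(T,tp[k])],.214,.108,.07); print(k,a)
    P[k]=a[0]
    if k in sp: print('  side',fit([(S,sp[k])],.214,.108,.07))
    c,s=np.cos(a[0][2]),np.sin(a[0][2]); print('  front comp',a[0][:2]-.057*np.array([c,s]),'rear',a[0][:2]+.04*np.array([c,s]))
print('bottle',ray(T,t((80,186))[0],.116),ray(S,sd((217,475))[0],.116))
print('tub',ray(T,t((473,269))[0],.112),ray(S,sd((322,162))[0],.112))
print('carton',fit([(T,t((226,272),(287,264),(292,302),(231,312)))],.036,.058,.116), ray(S,sd((338,324))[0],.116))
im1=T["color"][:,:,::-1].copy();im2=S["color"][:,:,::-1].copy()
out=[]
for im,s,(y0,y1,x0,x1),f in((im1,T,(165,260,230,435),3.9),(im2,S,(115,295,260,385),3.3)):
    a=cv2.resize(im[y0:y1,x0:x1],None,fx=f,fy=f,interpolation=cv2.INTER_CUBIC)
    for p in P.values():
        q=(proj(s,rect(p,.214,.108,.07))-[x0,y0]+.5)*f-.5; cv2.polylines(a,[q.round().astype(int)],True,(0,0,255),1)
    cv2.imwrite(f"pics/o{len(out)}.png",a);out.append(a)
E
```

```text
tubs (array([ 0.61096148,  0.27747891, -0.11479523]), np.float64(1.0912126401612738))
  side (array([ 0.61217099,  0.27928487, -0.10041309]), np.float64(1.383291595540669))
  front comp [0.55433664 0.28400787] rear [0.65069821 0.27289718]
bottles (array([ 0.51826132,  0.11389441, -0.09518571]), np.float64(0.7418975248431252))
  side (array([ 0.52022287,  0.10596519, -0.08145886]), np.float64(3.8282275704146684))
  front comp [0.46151934 0.1193118 ] rear [0.55808025 0.11009273]
cartons (array([ 0.52630092, -0.10016834, -0.15135499]), np.float64(0.7736592576905537))
  front comp [ 0.46995256 -0.091574  ] rear [ 0.56584363 -0.10619945]
empty (array([ 0.52692461, -0.3160467 ,  0.11810227]), np.float64(0.7471919344558557))
  side (array([ 0.52853156, -0.32123532,  0.11217217]), np.float64(1.2123447509310665))
  front comp [ 0.47032167 -0.3227629 ] rear [ 0.56664598 -0.31133359]
bottle [0.55602437 0.29567624 0.116     ] [0.55829078 0.29796215 0.116     ]
tub [ 0.46880485 -0.09584595  0.112     ] [ 0.47202042 -0.09744745  0.112     ]
carton (array([0.45243073, 0.11654936, 0.13300406]), np.float64(0.5976389498712251)) [0.45657688 0.12463799 0.116     ]
```

View pics/o0.png

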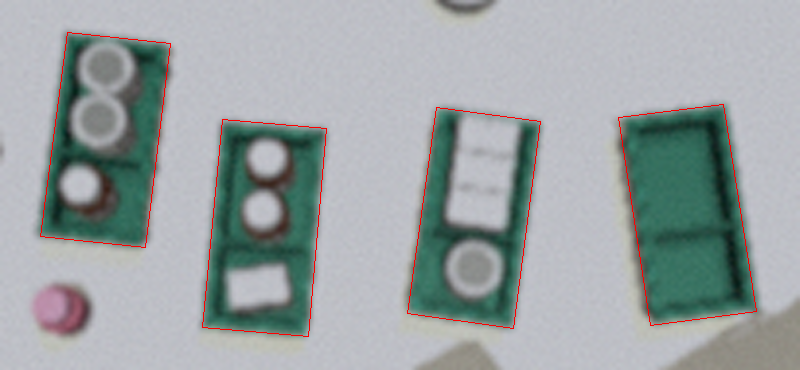

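View pics/o1.png

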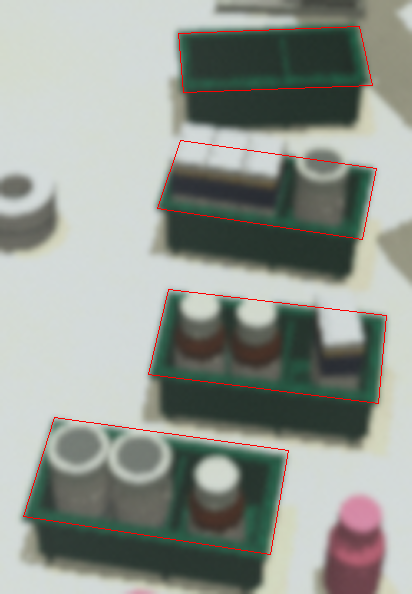

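Request:
move_arm(
  increments=[
    [[17,35,2],-0.05],
    [[17,35,2],-0.05],
    [[17,35,2],-0.05],
    [[17,35,2],-0.05],
    [[17,35,2],-0.05],
    [[17,35,2],-0.05],
    [[17,35,2],-0.05],
    [[17,35,2],-0.05],
  ],
  jaw=1,
)

```text
clock: 1.0
tool_pos: [0.3293, -0.3587, 0.2166]
orientation: [179.7, -0.2, 172.4]
force: [0.6, -0.3, 0.4]
opening: 0.0875
```

Request:
move_arm(
  increments=[
    [[20,37,-2],0],
    [[20,37,-2],0],
    [[20,37,-2],0],
    [[20,37,-2],0],
    [[20,37,-2],0],
    [[20,37,-2],0],
    [[20,37,0],-0.02],
    [[0,0,0],0],
  ],
)

```text
clock: 1.8
tool_pos: [0.4742, -0.0848, 0.2061]
orientation: [179.6, 0.2, 171.3]
force: [-0.3, -0.9, -0.9]
opening: 0.0878
```

Request:
move_arm(
  increments=[
    [[-4,-12,-20],0],
    [[0,0,-25],0],
    [[0,0,-25],0],
    [[0,0,-10],0],
    [[0,0,0],0],
    [[0,0,0],0],
    [[0,0,0],0],
    [[0,0,0],0],
  ],
)

```text
clock: 2.6
tool_pos: [0.4721, -0.096, 0.1271]
orientation: [179.6, 0.5, 171.6]
force: [0.1, 0.3, 0.4]
opening: 0.0875
```

```bash
cat >> h.py <<'E'
def pics(c,tag,tb=(150,270,225,440),sb=(100,300,255,395)):
    for n,(y0,y1,x0,x1) in(("top",tb),("side",sb)):
        s=c.snapshot(n);f=min(800/(x1-x0),590/(y1-y0))
        cv2.imwrite(f"pics/{n}_{tag}.png",cv2.resize(s["color"][y0:y1,x0:x1,::-1],None,fx=f,fy=f,interpolation=cv2.INTER_CUBIC))
    o=c.get_obs();print(f,o["clock"],o["tool_pos"],o["orientation"],o["force"],o["opening"])
E
python3 -c "
from plant import ctrl
from h import *
pics(ctrl,'a')"
```

```text
2.95 2.7 [ 0.47199548 -0.09599157  0.12697159] [179.59454638   0.44935245 171.60681486] [ 0.36598444 -0.6257248   0.60154635] 0.08784508461589408
```

View pics/side_a.png

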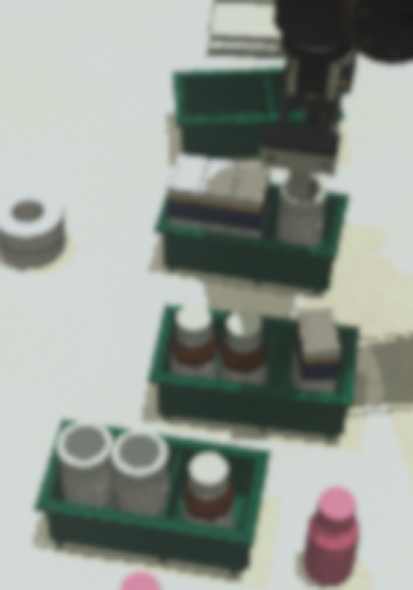

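View pics/top_a.png

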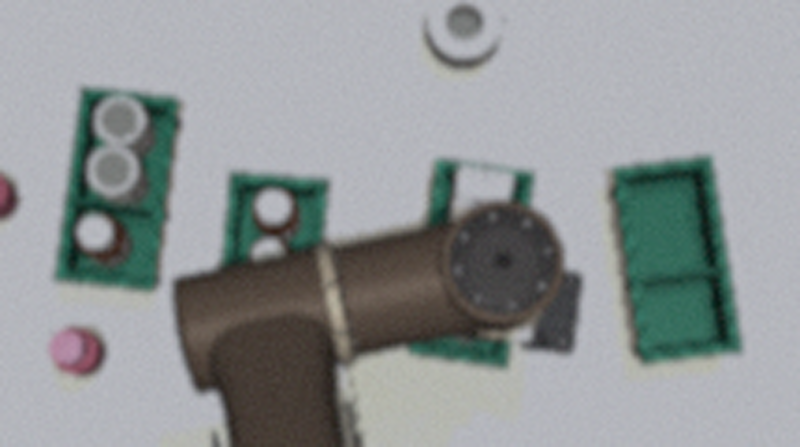

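Side view: gripper sits over the tub (lid at about 305,190 in the crop), jaws across the bin. Descending.

Request:
move_arm(
  increments=[
    [[-1,0,-20],0],
    [[0,0,-15],0],
    [[0,0,-10],0],
    [[0,0,-2],0],
    [[0,0,0],0],
    [[0,0,0],0],
    [[0,0,0],0],
    [[0,0,0],0],
  ],
)

```text
clock: 3.5
tool_pos: [0.4741, -0.0957, 0.0826]
orientation: [179.5, 0.9, 171.7]
force: [0.2, -0.2, 0.1]
opening: 0.0874
```

Request:
move_arm(
  increments=[
    [[-3,0,-2],0],
    [[-1,0,0],0],
    [[0,0,0],0],
    [[0,0,0],0],
    [[0,0,0],0],
    [[0,0,0],0],
    [[0,0,0],0],
    [[0,0,0],0],
  ],
)

```text
clock: 4.3
tool_pos: [0.4701, -0.0956, 0.0812]
orientation: [179.5, 1.0, 171.7]
force: [-0.1, -0.6, 0.1]
opening: 0.0873
```

Request:
move_arm(
  increments=[
    [[0,0,0],0],
    [[0,0,0],0],
    [[0,0,0],0],
    [[0,0,0],0],
    [[0,0,0],0],
    [[0,0,0],0],
    [[0,0,0],0],
    [[0,0,0],0],
  ],
  jaw=-1,
)

```text
clock: 5.1
tool_pos: [0.4702, -0.0956, 0.0811]
orientation: [179.5, 0.9, 171.7]
force: [0.2, 0.0, 1.2]
opening: 0.0528
```

Request:
move_arm(
  increments=[
    [[0,0,5],0],
    [[0,0,15],0],
    [[0,0,25],0],
    [[0,0,30],0],
    [[0,0,30],0],
    [[0,0,30],0],
    [[0,0,15],0],
    [[0,0,5],0],
  ],
)

```text
clock: 5.9
tool_pos: [0.4658, -0.0961, 0.2417]
orientation: [179.5, 0.6, 171.6]
force: [-0.5, -0.4, -1.9]
opening: 0.053
```

Request:
move_arm(
  increments=[
    [[8,-18,0],0.03],
    [[14,-30,0],0.04],
    [[14,-30,0],0.04],
    [[14,-30,0],0.04],
    [[14,-30,0],0.04],
    [[14,-30,0],0.04],
    [[12,-26,0],0.03],
    [[6,-12,0],0],
  ],
)

```text
clock: 6.7
tool_pos: [0.5615, -0.3074, 0.2369]
orientation: [179.2, 0.3, -172.7]
force: [-0.4, 1.0, -1.3]
opening: 0.0528
```

Request:
move_arm(
  increments=[
    [[0,0,0],0],
    [[0,0,0],0],
    [[0,0,0],0],
    [[0,0,0],0],
    [[0,0,0],0],
    [[0,0,0],0],
    [[0,0,0],0],
    [[0,0,0],0],
  ],
)

```text
clock: 7.5
tool_pos: [0.56, -0.3044, 0.2356]
orientation: [179.1, 0.2, -172.7]
force: [0.6, 0.3, -1.2]
opening: 0.0531
```

Need +7, −9; descend to about 0.11 first.

Request:
move_arm(
  increments=[
    [[4,-5,-10],0],
    [[3,-4,-20],0],
    [[0,0,-25],0],
    [[0,0,-25],0],
    [[0,0,-20],0],
    [[0,0,-15],0],
    [[0,0,-8],0],
    [[0,0,0],0],
  ],
)

```text
clock: 8.3
tool_pos: [0.5675, -0.3156, 0.1039]
orientation: [179.1, 0.2, -172.8]
force: [-0.3, -0.1, -1.7]
opening: 0.0531
```

```bash
python3 -c "
from plant import ctrl
from h import *
pics(ctrl,'b')"
```

```text
2.95 8.4 [ 0.56839196 -0.31595177  0.10559115] [ 179.14235364    0.30946407 -172.75207518] [ 0.41941314  0.19798662 -1.06616207] 0.05301309225080518
```

View pics/side_b.png

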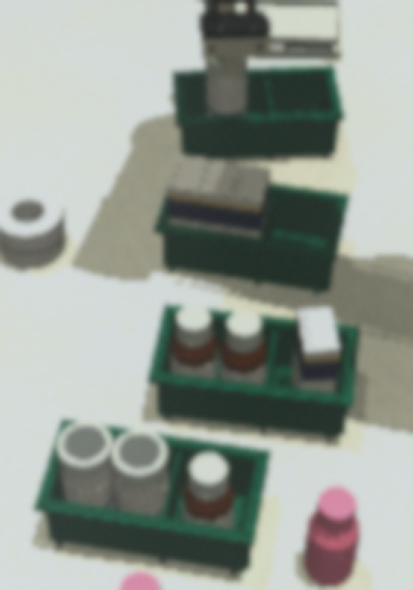

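Tub hangs inside the rear compartment (crop ~228,95). Lower the last 23 mm.

Request:
move_arm(
  increments=[
    [[0,0,-6],0],
    [[0,0,-6],0],
    [[0,0,-5],0],
    [[0,0,-3],0],
    [[0,0,0],0],
    [[0,0,0],0],
    [[0,0,0],0],
    [[0,0,0],0],
  ],
)

```text
clock: 9.2
tool_pos: [0.5705, -0.3166, 0.0874]
orientation: [179.3, 0.6, -172.7]
force: [-0.1, 0.8, -2.2]
opening: 0.0529
```

Request:
move_arm(
  increments=[
    [[-2,1,-4],0],
    [[0,0,-2],0],
    [[0,0,-1],0],
    [[0,0,0],0],
    [[0,0,0],0],
    [[0,0,0],0],
    [[0,0,0],0],
    [[0,0,0],0],
  ],
)

```text
clock: 10.0
tool_pos: [0.569, -0.3157, 0.0813]
orientation: [179.4, 0.7, -172.7]
force: [0.3, 0.4, -0.1]
opening: 0.0531
```

Request:
move_arm(
  increments=[
    [[0,0,-1],0],
    [[0,0,0],0],
    [[0,0,0],0],
    [[0,0,0],0],
    [[0,0,0],0],
    [[0,0,0],0],
    [[0,0,0],0],
    [[0,0,0],0],
  ],
)

```text
clock: 10.8
tool_pos: [0.5694, -0.3158, 0.0812]
orientation: [179.4, 0.8, -172.7]
force: [0.0, 0.8, 0.7]
opening: 0.0527
```

Request:
move_arm(
  increments=[
    [[0,0,0],0],
    [[0,0,0],0],
    [[0,0,0],0],
    [[0,0,0],0],
    [[0,0,0],0],
    [[0,0,0],0],
    [[0,0,0],0],
    [[0,0,0],0],
  ],
  jaw=1,
)

```text
clock: 11.6
tool_pos: [0.5698, -0.3161, 0.0812]
orientation: [179.4, 0.8, -172.7]
force: [-0.9, -0.3, 0.2]
opening: 0.0876
```

Request:
move_arm(
  increments=[
    [[0,0,5],0],
    [[0,0,15],0],
    [[0,0,25],0],
    [[0,0,30],0],
    [[0,0,30],0],
    [[0,0,10],0],
    [[0,0,0],0],
    [[0,0,0],0],
  ],
)

```text
clock: 12.4
tool_pos: [0.5682, -0.3158, 0.2013]
orientation: [179.4, 0.7, -172.7]
force: [-0.2, 0.9, -0.2]
opening: 0.088
```

```bash
python3 -c "
from plant import ctrl
from h import *
pics(ctrl,'c')"
```

```text
2.95 12.5 [ 0.56792193 -0.31572017  0.20052086] [ 179.35854475    0.63124968 -172.67301437] [ 0.89338991 -0.33454215 -0.22101167] 0.087533554955392
```

View pics/side_c.png

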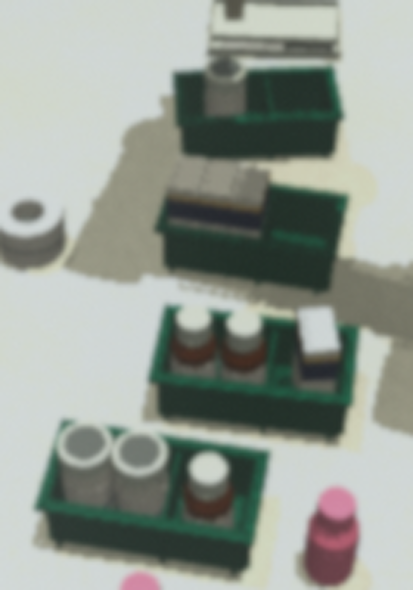

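```bash
python3 -c "
from plant import ctrl
from h import *
S=ctrl.snapshot('side');T=ctrl.snapshot('top')
sv=(S,uncrop([(307,360),(298,315),(328,308),(340,355)],2.95,255,100)); tv=(T,uncrop([(226,272),(287,264),(292,302),(231,312)],3.9,230,165))
print(fit([sv],.036,.058,.116),fit([tv],.036,.058,.116),fit([tv,sv],.036,.058,.116))
a=cv2.resize(S['color'][180:230,330:400,::-1],None,fx=8,fy=8,interpolation=cv2.INTER_CUBIC)
b=cv2.resize(T['color'][220:260,270:320,::-1],None,fx=10,fy=10,interpolation=cv2.INTER_CUBIC)
cv2.imwrite('pics/ca.png',a);cv2.imwrite('pics/cb.png',b)
"
```

```text
(array([0.45521792, 0.12507317, 0.20138988]), np.float64(1.1788905720068783)) (array([0.45243073, 0.11654936, 0.13300406]), np.float64(0.5976389498712251)) (array([0.45405949, 0.12063239, 0.17190652]), np.float64(2.0149164179972274))
```

View pics/ca.png

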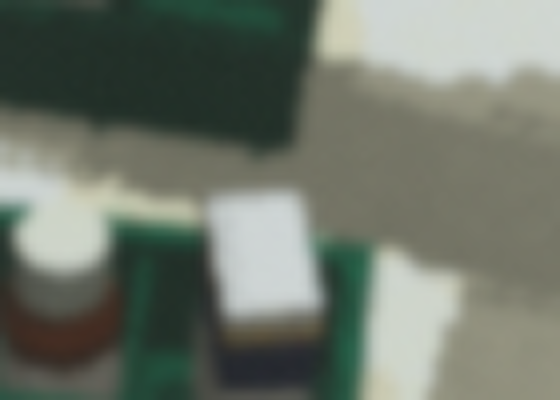

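View pics/cb.png

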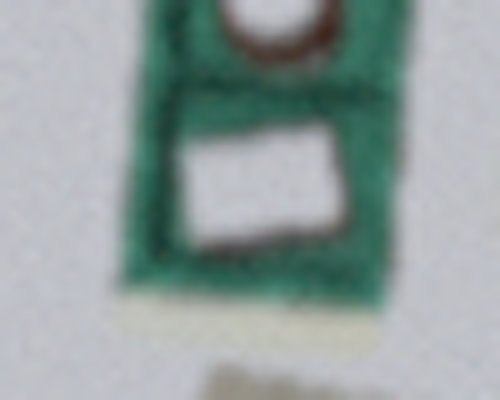

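```bash
python3 -c "
from plant import ctrl
from h import *
S=ctrl.snapshot('side');T=ctrl.snapshot('top')
sv=(S,uncrop([(222,320),(208,197),(303,190),(325,308)],8,330,180)); tv=(T,uncrop([(180,143),(332,128),(345,226),(195,243)],10,270,220))
print(fit([sv],.036,.058,.116),fit([tv],.036,.058,.116),fit([tv,sv],.036,.058,.116))
"
```

```text
(array([0.45494524, 0.11793097, 0.12495579]), np.float64(0.7669961606953848)) (array([0.4535876 , 0.1172767 , 0.10741914]), np.float64(0.4643203981392787)) (array([0.45441939, 0.11757789, 0.11755316]), np.float64(0.8801199507187221))
```

Request:
move_arm(
  increments=[
    [[-10,40,1],0],
    [[-10,40,1],0],
    [[-10,40,0],0],
    [[-10,40,0],0],
    [[-10,40,0],0],
    [[-10,40,0],0],
    [[-10,40,0],0],
    [[-10,40,0],0],
  ],
)

```text
clock: 13.5
tool_pos: [0.4827, 0.0099, 0.1963]
orientation: [179.3, 0.1, -173.1]
force: [0.5, 0.8, 0.8]
opening: 0.0875
```

Request:
move_arm(
  increments=[
    [[-11,40,0],0],
    [[-11,35,0],0],
    [[-8,20,0],0],
    [[0,0,0],0],
    [[0,0,0],0],
    [[0,0,0],0],
    [[0,0,0],0],
    [[0,0,0],0],
  ],
)

```text
clock: 14.3
tool_pos: [0.4496, 0.1107, 0.195]
orientation: [179.4, 0.0, -172.9]
force: [-0.5, -0.4, -0.1]
opening: 0.0878
```

Request:
move_arm(
  increments=[
    [[4,7,-5],0],
    [[0,0,-20],0],
    [[0,0,-25],0],
    [[0,0,-20],0],
    [[0,0,-5],0],
    [[0,0,0],0],
    [[0,0,0],0],
    [[0,0,0],0],
  ],
)

```text
clock: 15.1
tool_pos: [0.4573, 0.1178, 0.1181]
orientation: [179.3, 0.2, -173.2]
force: [0.1, 0.3, 0.2]
opening: 0.0875
```

```bash
python3 -c "
from plant import ctrl
from h import *
pics(ctrl,'d')"
```

```text
2.95 15.2 [0.45734245 0.11784182 0.118166  ] [ 179.32609816    0.22895057 -173.16659814] [0.04681289 0.52895747 0.28957116] 0.0878591304415005
```

View pics/side_d.png

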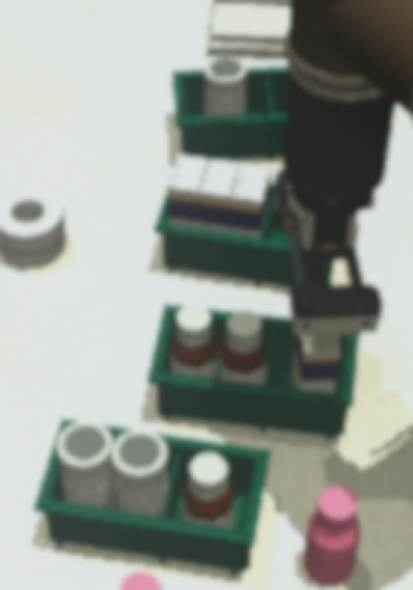

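Gripper hangs over the carton (crop ~320,350). Down to 0.080.

Request:
move_arm(
  increments=[
    [[-2,0,-15],0],
    [[-1,0,-12],0],
    [[-1,0,-7],0],
    [[-1,0,-2],0],
    [[0,0,0],0],
    [[0,0,0],0],
    [[0,0,0],0],
    [[0,0,0],0],
  ],
)

```text
clock: 16.0
tool_pos: [0.455, 0.1197, 0.0856]
orientation: [179.1, 0.7, -173.1]
force: [0.6, -0.2, 0.3]
opening: 0.0875
```

Request:
move_arm(
  increments=[
    [[0,0,-1],0],
    [[0,0,0],0],
    [[0,0,0],0],
    [[0,0,0],0],
    [[0,0,0],0],
    [[0,0,0],0],
    [[0,0,0],0],
    [[0,0,0],0],
  ],
)

```text
clock: 16.8
tool_pos: [0.4553, 0.1199, 0.085]
orientation: [179.1, 0.7, -173.1]
force: [1.5, 0.1, 0.3]
opening: 0.0877
```

Request:
move_arm(
  increments=[
    [[0,-2,-3],0],
    [[0,0,0],0],
    [[0,0,0],0],
    [[0,0,0],0],
    [[0,0,0],0],
    [[0,0,0],0],
    [[0,0,0],0],
    [[0,0,0],0],
  ],
)

```text
clock: 17.6
tool_pos: [0.4553, 0.1176, 0.0816]
orientation: [179.1, 0.7, -173.1]
force: [0.2, 0.7, -0.4]
opening: 0.0878
```

Request:
move_arm(
  increments=[
    [[0,0,0],0],
    [[0,0,0],0],
    [[0,0,0],0],
    [[0,0,0],0],
    [[0,0,0],0],
    [[0,0,0],0],
    [[0,0,0],0],
    [[0,0,0],0],
  ],
  jaw=-1,
)

```text
clock: 18.4
tool_pos: [0.4553, 0.1178, 0.0817]
orientation: [179.1, 0.7, -173.1]
force: [0.9, 0.4, 0.1]
opening: 0.0575
```

Request:
move_arm(
  increments=[
    [[0,0,5],0],
    [[0,0,15],0],
    [[0,0,25],0],
    [[0,0,30],0],
    [[0,0,30],0],
    [[0,0,30],0],
    [[0,0,15],0],
    [[0,0,5],0],
  ],
)

```text
clock: 19.2
tool_pos: [0.452, 0.1154, 0.2427]
orientation: [179.2, 0.4, -173.2]
force: [-0.0, 1.9, -1.7]
opening: 0.0579
```

Request:
move_arm(
  increments=[
    [[2,-20,0],-0.03],
    [[3,-30,0],-0.05],
    [[3,-30,0],-0.05],
    [[3,-30,0],-0.05],
    [[3,-30,0],-0.05],
    [[3,-30,0],-0.04],
    [[3,-25,0],0],
    [[1,-11,0],0],
  ],
)

```text
clock: 20.0
tool_pos: [0.4697, -0.0965, 0.2392]
orientation: [179.2, 0.1, 170.9]
force: [0.2, -0.2, -1.2]
opening: 0.0574
```

Request:
move_arm(
  increments=[
    [[0,0,0],0],
    [[0,0,0],0],
    [[0,0,0],0],
    [[0,0,0],0],
    [[0,0,0],0],
    [[0,0,0],0],
    [[0,0,0],0],
    [[0,0,0],0],
  ],
)

```text
clock: 20.8
tool_pos: [0.4689, -0.0944, 0.2378]
orientation: [179.2, -0.0, 171.0]
force: [0.0, -0.6, -1.0]
opening: 0.0577
```

Request:
move_arm(
  increments=[
    [[-1,1,-10],0],
    [[0,0,-20],0],
    [[-1,0,-25],0],
    [[0,0,-25],0],
    [[-1,0,-20],0],
    [[0,0,-15],0],
    [[0,0,-8],0],
    [[0,0,0],0],
  ],
)

```text
clock: 21.6
tool_pos: [0.4636, -0.0933, 0.1071]
orientation: [179.2, -0.0, 171.0]
force: [-0.8, -0.1, -1.2]
opening: 0.058
```

```bash
python3 -c "
from plant import ctrl
from h import *
pics(ctrl,'e')"
```

```text
2.95 21.7 [ 0.46464712 -0.09318849  0.10844759] [1.79135634e+02 1.11824672e-01 1.70976904e+02] [ 0.23672452  0.45649477 -2.48261786] 0.057811989453741774
```

View pics/side_e.png

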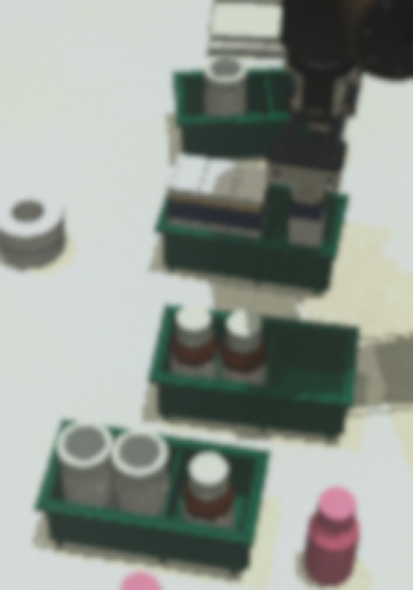

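Carton hangs in the front compartment (crop ~308,220), in line with the cartons behind. Lower 26 mm, x +3.

Request:
move_arm(
  increments=[
    [[2,0,-7],0],
    [[1,0,-7],0],
    [[0,0,-6],0],
    [[0,0,-2],0],
    [[0,0,0],0],
    [[0,0,0],0],
    [[0,0,0],0],
    [[0,0,0],0],
  ],
)

```text
clock: 22.5
tool_pos: [0.47, -0.093, 0.087]
orientation: [179.1, 0.4, 171.0]
force: [0.5, -0.3, -0.8]
opening: 0.0579
```

Request:
move_arm(
  increments=[
    [[0,0,-3],0],
    [[0,0,-2],0],
    [[0,0,-1],0],
    [[0,0,0],0],
    [[0,0,-1],0],
    [[0,0,0],0],
    [[0,0,0],0],
    [[0,0,0],0],
  ],
)

```text
clock: 23.3
tool_pos: [0.4722, -0.093, 0.0817]
orientation: [179.0, 0.6, 171.1]
force: [-0.2, -0.5, 0.4]
opening: 0.0576
```

Request:
move_arm(
  increments=[
    [[0,0,0],0],
    [[0,0,0],0],
    [[0,0,0],0],
    [[0,0,0],0],
    [[0,0,0],0],
    [[0,0,0],0],
    [[0,0,0],0],
    [[0,0,0],0],
  ],
  jaw=1,
)

```text
clock: 24.1
tool_pos: [0.4721, -0.093, 0.0814]
orientation: [179.1, 0.6, 171.1]
force: [-0.4, 0.3, 0.3]
opening: 0.0873
```

Request:
move_arm(
  increments=[
    [[0,0,5],0],
    [[0,0,15],0],
    [[0,0,25],0],
    [[0,0,30],0],
    [[0,0,30],0],
    [[0,0,20],0],
    [[0,0,5],0],
    [[0,0,0],0],
  ],
)

```text
clock: 24.9
tool_pos: [0.4703, -0.0935, 0.218]
orientation: [179.1, 0.6, 171.1]
force: [0.4, -1.0, -1.2]
opening: 0.0875
```

Request:
move_arm(
  increments=[
    [[8,36,0],0.01],
    [[9,40,0],0.01],
    [[9,40,0],0.01],
    [[9,40,0],0],
    [[9,40,0],0],
    [[9,40,0],0],
    [[9,40,0],0],
    [[9,40,0],0],
  ],
)

```text
clock: 25.7
tool_pos: [0.5369, 0.2288, 0.2091]
orientation: [179.4, 0.0, 172.4]
force: [0.8, -0.9, 0.5]
opening: 0.0879
```

Request:
move_arm(
  increments=[
    [[9,35,0],0],
    [[5,20,0],0],
    [[0,0,0],0],
    [[0,0,0],0],
    [[0,0,0],0],
    [[0,0,0],0],
    [[0,0,0],0],
    [[0,0,0],0],
  ],
)

```text
clock: 26.5
tool_pos: [0.5487, 0.2859, 0.2015]
orientation: [179.9, -0.4, 172.4]
force: [0.1, 0.1, -0.1]
opening: 0.0875
```

```bash
python3 -c "
from plant import ctrl
from h import *
pics(ctrl,'f')
s=ctrl.snapshot('side');print(proj(s,[[.4722,-.093,.116],[.557,.297,.116]]), (proj(s,[[.472,-.093,.116]])-[255,100])*2.95)"
```

```text
2.95 26.6 [0.54875901 0.28607388 0.20152709] [179.86743728  -0.41573214 172.44251858] [-0.73986429  0.08927637  0.24984664] 0.0873244537637034
[[357.23914024 163.76329075]
 [325.89353189 258.32646026]] [[301.78074293 188.10863018]]
```

View pics/side_f.png

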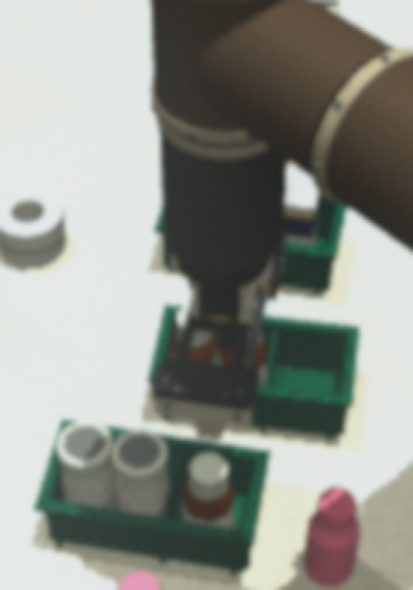

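View pics/top_f.png

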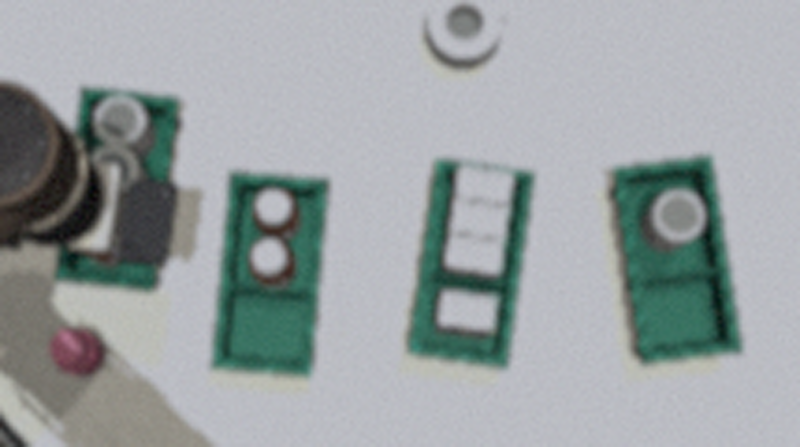

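Request:
move_arm(
  increments=[
    [[8,11,-10],0.02],
    [[0,0,-20],0],
    [[0,0,-20],0],
    [[0,0,-15],0],
    [[0,0,-5],0],
    [[0,0,0],0],
    [[0,0,0],0],
    [[0,0,0],0],
  ],
)

```text
clock: 27.45
tool_pos: [0.5596, 0.3008, 0.1282]
orientation: [179.8, -0.3, 173.9]
force: [0.1, 0.7, 0.5]
opening: 0.0874
```

```bash
python3 -c "
from plant import ctrl
from h import *
pics(ctrl,'g')"
```

```text
2.95 27.55 [0.55969022 0.30083849 0.12846155] [179.73973214  -0.27868793 173.91322328] [-0.52569813  1.02254118  0.38419495] 0.08724918069534421
```

View pics/side_g.png

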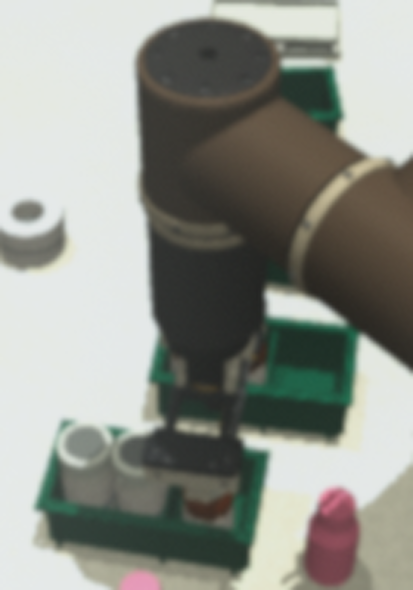

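Request:
move_arm(
  increments=[
    [[-2,-4,-12],0],
    [[-1,-1,-12],0],
    [[-1,0,-8],0],
    [[0,0,-2],0],
    [[0,0,0],0],
    [[0,0,0],0],
    [[0,0,0],0],
    [[0,0,0],0],
  ],
)

```text
clock: 28.35
tool_pos: [0.5555, 0.2954, 0.0923]
orientation: [179.7, -0.2, 173.9]
force: [0.2, 0.2, -0.9]
opening: 0.0879
```

Request:
move_arm(
  increments=[
    [[1,1,-3],0],
    [[0,0,0],0],
    [[0,0,0],0],
    [[0,0,0],0],
    [[0,0,0],0],
    [[0,0,0],0],
    [[0,0,0],0],
    [[0,0,0],0],
  ],
)

```text
clock: 29.15
tool_pos: [0.5569, 0.2968, 0.0898]
orientation: [179.6, -0.2, 173.9]
force: [-0.5, 0.4, 0.9]
opening: 0.0882
```

Request:
move_arm(
  increments=[
    [[0,0,0],0],
    [[0,0,0],0],
    [[0,0,0],0],
    [[0,0,0],0],
    [[0,0,0],0],
    [[0,0,0],0],
    [[0,0,0],0],
    [[0,0,0],0],
  ],
  jaw=-1,
)

```text
clock: 29.95
tool_pos: [0.557, 0.2969, 0.0899]
orientation: [179.6, -0.2, 173.9]
force: [-0.8, 0.4, 0.4]
opening: 0.034
```

Request:
move_arm(
  increments=[
    [[0,0,5],0],
    [[0,0,15],0],
    [[0,0,25],0],
    [[0,0,30],0],
    [[0,0,30],0],
    [[0,0,30],0],
    [[0,0,15],0],
    [[0,0,5],0],
  ],
)

```text
clock: 30.75
tool_pos: [0.5532, 0.294, 0.2486]
orientation: [180.0, -0.6, 173.8]
force: [0.1, -0.5, -1.7]
opening: 0.0343
```

```bash
python3 -c "
from plant import ctrl
from h import *
pics(ctrl,'i')"
```

```text
2.95 30.85 [0.55306955 0.29386836 0.24737914] [179.98577474  -0.59178156 173.84353456] [-0.06295769  0.27112859 -2.71217898] 0.034404051473906495
```

View pics/side_i.png

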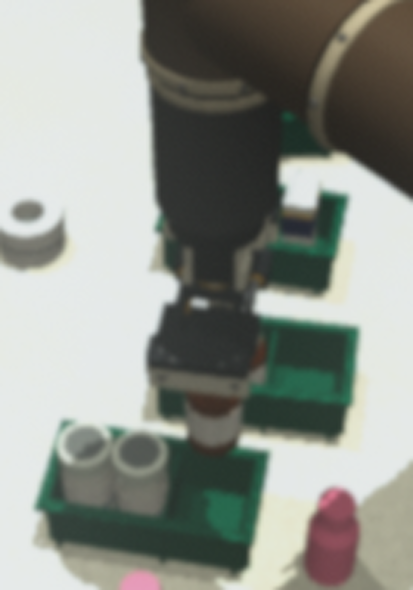

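Request:
move_arm(
  increments=[
    [[-6,-12,0],0.01],
    [[-12,-23,0],0],
    [[-14,-27,0],0],
    [[-16,-30,0],0],
    [[-16,-30,0],0],
    [[-14,-27,0],0],
    [[-9,-18,0],0],
    [[-4,-8,0],0],
  ],
)

```text
clock: 31.65
tool_pos: [0.4502, 0.1073, 0.2338]
orientation: [-179.3, -1.5, 174.6]
force: [0.1, -0.7, -1.5]
opening: 0.0344
```

Request:
move_arm(
  increments=[
    [[0,0,0],0],
    [[0,0,0],0],
    [[0,0,0],0],
    [[0,0,0],0],
    [[0,0,0],0],
    [[0,0,0],0],
    [[0,0,0],0],
    [[0,0,0],0],
  ],
)

```text
clock: 32.45
tool_pos: [0.4503, 0.1084, 0.2315]
orientation: [-179.2, -1.7, 174.6]
force: [0.1, -0.0, -2.1]
opening: 0.0345
```

Request:
move_arm(
  increments=[
    [[6,5,-10],0],
    [[5,5,-20],0],
    [[0,0,-25],0],
    [[0,0,-25],0],
    [[0,0,-15],0],
    [[0,0,-10],0],
    [[0,0,-5],0],
    [[0,0,0],0],
  ],
)

```text
clock: 33.25
tool_pos: [0.4638, 0.1205, 0.1145]
orientation: [-179.2, -1.6, 174.6]
force: [-0.3, 0.4, -1.8]
opening: 0.0342
```

```bash
python3 -c "
from plant import ctrl
from h import *
pics(ctrl,'j')"
```

```text
2.95 33.35 [0.46425609 0.12073933 0.11546855] [-179.27615781   -1.55186426  174.65036361] [ 0.16579069 -0.04785796 -0.51807269] 0.03469966082355143
```

View pics/side_j.png

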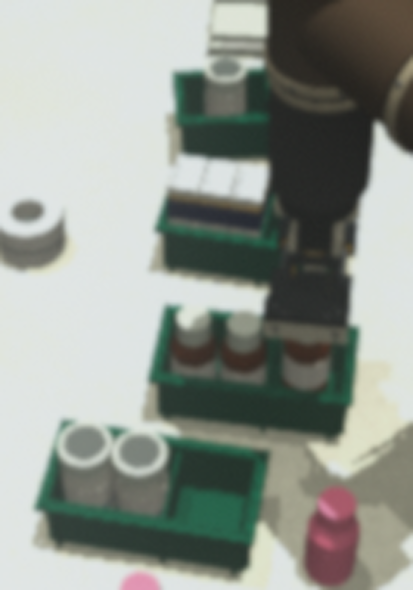

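Bottle hangs inside the bottles' front compartment (crop ~305,365). Lower 25 mm.

Request:
move_arm(
  increments=[
    [[-2,-2,-7],0],
    [[0,0,-6],0],
    [[-1,0,-5],0],
    [[0,0,-2],0],
    [[0,0,0],0],
    [[0,0,0],0],
    [[0,0,0],0],
    [[0,0,0],0],
  ],
)

```text
clock: 34.15
tool_pos: [0.4624, 0.1195, 0.0961]
orientation: [-179.4, -1.3, 174.7]
force: [0.2, 0.4, -2.1]
opening: 0.0345
```

Request:
move_arm(
  increments=[
    [[0,0,-3],0],
    [[0,0,-2],0],
    [[0,0,-1],0],
    [[0,0,-1],0],
    [[0,0,0],0],
    [[0,0,0],0],
    [[0,0,0],0],
    [[0,0,0],0],
  ],
)

```text
clock: 34.95
tool_pos: [0.4637, 0.1198, 0.09]
orientation: [-179.5, -1.2, 174.7]
force: [-1.2, -1.2, -0.7]
opening: 0.0346
```

Request:
move_arm(
  increments=[
    [[0,0,-1],0],
    [[0,0,0],0],
    [[0,0,0],0],
    [[0,0,0],0],
    [[0,0,0],0],
    [[0,0,0],0],
    [[0,0,0],0],
    [[0,0,0],0],
  ],
)

```text
clock: 35.75
tool_pos: [0.4645, 0.12, 0.0899]
orientation: [-179.5, -1.1, 174.8]
force: [-0.4, 0.0, 0.1]
opening: 0.0342
```

Request:
move_arm(
  increments=[
    [[0,0,0],0],
    [[0,0,0],0],
    [[0,0,0],0],
    [[0,0,0],0],
    [[0,0,0],0],
    [[0,0,0],0],
    [[0,0,0],0],
    [[0,0,0],0],
  ],
  jaw=1,
)

```text
clock: 36.55
tool_pos: [0.4648, 0.1202, 0.09]
orientation: [-179.5, -1.1, 174.8]
force: [-0.2, -0.7, -0.3]
opening: 0.0865
```

Request:
move_arm(
  increments=[
    [[0,0,5],0],
    [[0,0,15],0],
    [[0,0,25],0],
    [[0,0,30],0],
    [[0,0,30],0],
    [[0,0,15],0],
    [[0,0,0],0],
    [[0,0,0],0],
  ],
)

```text
clock: 37.35
tool_pos: [0.4636, 0.1191, 0.2162]
orientation: [-179.5, -1.1, 174.8]
force: [-1.0, 0.4, -0.8]
opening: 0.0874
```

Request:
move_arm(
  increments=[
    [[9,-36,0],0.03],
    [[10,-40,0],0.03],
    [[10,-40,0],0.03],
    [[10,-40,0],0.03],
    [[10,-40,0],0.03],
    [[10,-40,0],0.03],
    [[10,-40,0],0.03],
    [[10,-40,0],0],
  ],
)

```text
clock: 38.15
tool_pos: [0.5396, -0.2044, 0.2083]
orientation: [-179.5, -1.7, -172.1]
force: [1.0, 0.6, -0.5]
opening: 0.0877
```

Request:
move_arm(
  increments=[
    [[10,-40,0],0],
    [[9,-40,0],0],
    [[7,-28,0],0],
    [[0,0,0],0],
    [[0,0,0],0],
    [[0,0,0],0],
    [[0,0,0],0],
    [[0,0,0],0],
  ],
)

```text
clock: 38.95
tool_pos: [0.5621, -0.3194, 0.1971]
orientation: [-179.9, -2.5, -172.4]
force: [-0.5, 0.2, -1.4]
opening: 0.0872
```

```bash
python3 -c "
from plant import ctrl
from h import *
pics(ctrl,'k')"
```

```text
2.95 39.05 [ 0.56224614 -0.31945424  0.19742309] [-179.88563429   -2.50303026 -172.38799106] [-0.61690379  1.09119187  0.22776609] 0.08772491424794145
```

View pics/side_k.png

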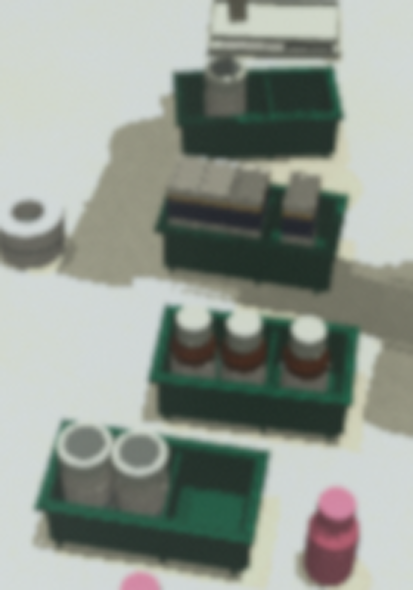

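View pics/top_k.png

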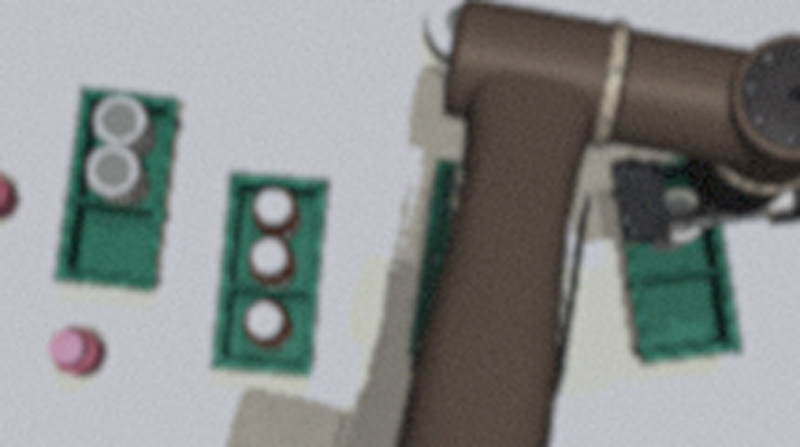

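Request:
move_arm(
  increments=[
    [[5,2,-10],0],
    [[1,1,-20],0],
    [[0,0,-20],0],
    [[0,0,-15],0],
    [[0,0,-5],0],
    [[0,0,0],0],
    [[0,0,0],0],
    [[0,0,0],0],
  ],
)

```text
clock: 39.85
tool_pos: [0.5712, -0.3137, 0.1254]
orientation: [-179.8, -2.2, -172.2]
force: [-0.1, 0.2, 0.2]
opening: 0.0876
```

Request:
move_arm(
  increments=[
    [[-2,-1,-15],0],
    [[-1,-1,-12],0],
    [[-1,0,-10],0],
    [[0,0,-4],0],
    [[0,0,0],0],
    [[0,0,0],0],
    [[0,0,0],0],
    [[0,0,0],0],
  ],
)

```text
clock: 40.65
tool_pos: [0.5697, -0.3167, 0.0867]
orientation: [-179.6, -1.9, -172.2]
force: [0.1, 0.6, -0.1]
opening: 0.0873
```

Request:
move_arm(
  increments=[
    [[-1,0,-4],0],
    [[0,0,-2],0],
    [[0,0,0],0],
    [[0,0,0],0],
    [[0,0,0],0],
    [[0,0,0],0],
    [[0,0,0],0],
    [[0,0,0],0],
  ],
)

```text
clock: 41.45
tool_pos: [0.569, -0.3168, 0.081]
orientation: [-179.6, -1.8, -172.2]
force: [-0.1, 0.2, 0.7]
opening: 0.0876
```

Request:
move_arm(
  increments=[
    [[0,0,0],0],
    [[0,0,0],0],
    [[0,0,0],0],
    [[0,0,0],0],
    [[0,0,0],0],
    [[0,0,0],0],
    [[0,0,0],0],
    [[0,0,0],0],
  ],
  jaw=-1,
)

```text
clock: 42.25
tool_pos: [0.5691, -0.3167, 0.081]
orientation: [-179.6, -1.8, -172.2]
force: [-0.2, 0.1, 0.2]
opening: 0.0532
```

Request:
move_arm(
  increments=[
    [[0,0,5],0],
    [[0,0,15],0],
    [[0,0,25],0],
    [[0,0,30],0],
    [[0,0,30],0],
    [[0,0,30],0],
    [[0,0,20],0],
    [[0,0,10],0],
  ],
)

```text
clock: 43.05
tool_pos: [0.5649, -0.3154, 0.2499]
orientation: [-179.8, -2.3, -172.2]
force: [-0.3, -0.5, -0.9]
opening: 0.0527
```

Request:
move_arm(
  increments=[
    [[0,20,0],-0.02],
    [[0,35,0],-0.02],
    [[0,38,0],-0.02],
    [[0,38,0],-0.02],
    [[0,38,0],-0.02],
    [[0,38,0],-0.02],
    [[0,38,0],-0.02],
    [[0,38,0],-0.02],
  ],
)

```text
clock: 43.85
tool_pos: [0.5612, -0.0269, 0.2473]
orientation: [-179.8, -2.5, 177.8]
force: [0.8, 0.5, -1.3]
opening: 0.0527
```

Request:
move_arm(
  increments=[
    [[0,38,0],-0.02],
    [[0,38,0],-0.02],
    [[0,38,0],-0.02],
    [[0,38,0],-0.02],
    [[0,38,0],-0.01],
    [[0,35,0],0],
    [[0,25,0],0],
    [[0,12,0],0],
  ],
)

```text
clock: 44.65
tool_pos: [0.5559, 0.2486, 0.2426]
orientation: [-179.7, -2.9, 172.5]
force: [-0.5, -0.4, -1.5]
opening: 0.0532
```

Request:
move_arm(
  increments=[
    [[0,0,0],0],
    [[0,0,0],0],
    [[0,0,0],0],
    [[0,0,0],0],
    [[0,0,0],0],
    [[0,0,0],0],
    [[0,0,0],0],
    [[0,0,0],0],
  ],
)

```text
clock: 45.45
tool_pos: [0.5554, 0.2457, 0.2416]
orientation: [-179.6, -3.0, 172.4]
force: [-0.2, 0.5, -1.2]
opening: 0.0528
```

Request:
move_arm(
  increments=[
    [[0,15,0],0.02],
    [[0,18,0],0],
    [[0,5,-10],0],
    [[0,0,-25],0],
    [[0,0,-30],0],
    [[0,0,-25],0],
    [[0,0,-20],0],
    [[0,0,-10],0],
  ],
)

```text
clock: 46.25
tool_pos: [0.5549, 0.2916, 0.1163]
orientation: [-179.7, -2.9, 173.8]
force: [-0.1, -0.2, -1.6]
opening: 0.0531
```

```bash
python3 -c "
from plant import ctrl
from h import *
pics(ctrl,'l')"
```

```text
2.95 46.35 [0.55497289 0.29139899 0.11680892] [-179.69728726   -2.91029066  173.76431954] [-0.77568     0.25448365 -0.79251086] 0.053040552327279784
```

View pics/side_l.png

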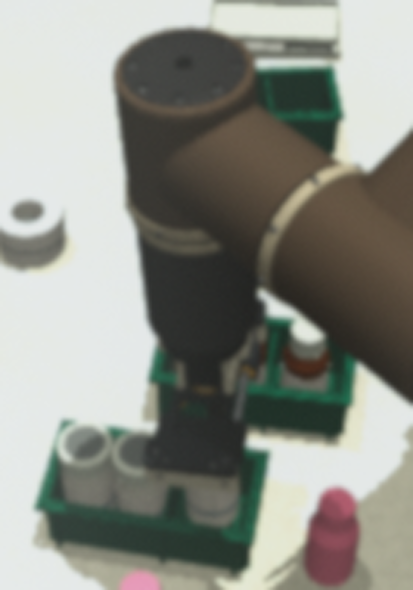

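Tub hangs in the front compartment (crop ~213,500), 7 mm too far in +y; correct and lower.

Request:
move_arm(
  increments=[
    [[0,-4,-5],0],
    [[0,-3,-8],0],
    [[-1,0,-7],0],
    [[0,0,-4],0],
    [[0,0,-2],0],
    [[0,0,0],0],
    [[0,0,0],0],
    [[0,0,0],0],
  ],
)

```text
clock: 47.15
tool_pos: [0.5562, 0.2855, 0.0929]
orientation: [-179.9, -2.6, 173.8]
force: [-0.4, -0.6, -2.1]
opening: 0.0531
```

Request:
move_arm(
  increments=[
    [[-1,0,-4],0],
    [[0,0,-3],0],
    [[0,0,-2],0],
    [[0,0,-1],0],
    [[0,0,0],0],
    [[0,0,0],0],
    [[0,0,0],0],
    [[0,0,0],0],
  ],
)

```text
clock: 47.95
tool_pos: [0.5553, 0.2858, 0.0823]
orientation: [-180.0, -2.6, 173.8]
force: [0.6, -0.2, -1.1]
opening: 0.053
```

Request:
move_arm(
  increments=[
    [[0,0,-1],0],
    [[0,0,-1],0],
    [[0,0,0],0],
    [[0,0,0],0],
    [[0,0,0],0],
    [[0,0,0],0],
    [[0,0,0],0],
    [[0,0,0],0],
  ],
)

```text
clock: 48.75
tool_pos: [0.5559, 0.2861, 0.0813]
orientation: [180.0, -2.5, 173.8]
force: [0.5, 0.6, 0.2]
opening: 0.053
```

Request:
move_arm(
  increments=[
    [[0,0,0],0],
    [[0,0,0],0],
    [[0,0,0],0],
    [[0,0,0],0],
    [[0,0,0],0],
    [[0,0,0],0],
    [[0,0,0],0],
    [[0,0,0],0],
  ],
  jaw=1,
)

```text
clock: 49.55
tool_pos: [0.5563, 0.2863, 0.0815]
orientation: [179.9, -2.5, 173.8]
force: [-0.0, -0.6, -0.0]
opening: 0.0875
```

Request:
move_arm(
  increments=[
    [[0,0,5],0],
    [[0,0,15],0],
    [[0,0,25],0],
    [[0,0,30],0],
    [[0,0,30],0],
    [[0,0,25],0],
    [[0,0,10],0],
    [[0,0,0],0],
  ],
)

```text
clock: 50.35
tool_pos: [0.5551, 0.285, 0.2281]
orientation: [-180.0, -2.5, 173.8]
force: [-0.1, 0.7, -0.4]
opening: 0.0873
```

Request:
move_arm(
  increments=[
    [[0,-38,0],0],
    [[0,-38,0],0],
    [[0,-38,0],0],
    [[0,-38,0],0],
    [[0,-38,0],0],
    [[0,-38,0],0],
    [[0,-38,0],0],
    [[0,-38,0],0],
  ],
)

```text
clock: 51.15
tool_pos: [0.5488, -0.0259, 0.2168]
orientation: [-179.7, -3.2, 174.2]
force: [1.1, -0.1, -0.0]
opening: 0.0878
```

Request:
move_arm(
  increments=[
    [[0,-38,0],0],
    [[0,-38,0],0],
    [[0,-38,0],0],
    [[0,-38,0],0],
    [[0,-38,0],0],
    [[0,-38,0],0],
    [[0,-20,0],0],
    [[0,0,0],0],
  ],
)

```text
clock: 51.95
tool_pos: [0.5409, -0.2871, 0.204]
orientation: [-179.8, -4.2, 173.9]
force: [-1.0, 1.1, 0.6]
opening: 0.0876
```

```bash
python3 -c "
from plant import ctrl
from h import *
pics(ctrl,'m')"
```

```text
2.95 52.05 [ 0.54111899 -0.28504816  0.20428141] [-179.83826075   -4.20642617  174.01264355] [ 0.72564772 -0.34280414  0.86509843] 0.08759154221877227
```

View pics/side_m.png

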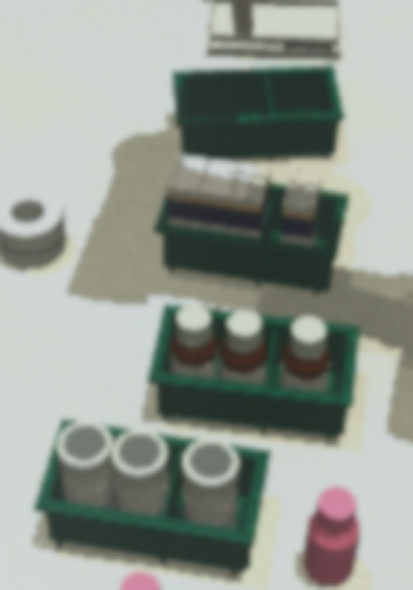

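View pics/top_m.png

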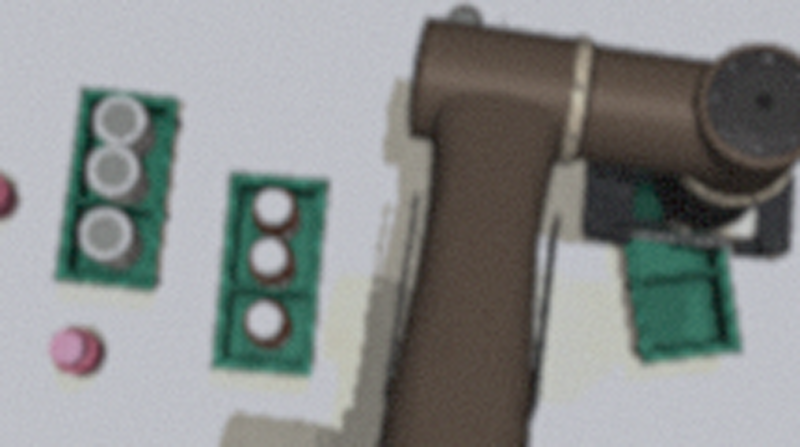

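```bash
python3 -c "
from plant import ctrl
from h import *
S=ctrl.snapshot('side');T=ctrl.snapshot('top');f=800/215
B=dict(tub=(.61096,.27748,-.1148),bottle=(.51826,.11389,-.0952))
for n,p,q,z in(('tub',(107,235),(211,462),.112),('bottle',(267,322),(308,330),.116)):
  for X in(ray(T,uncrop(p,f,225,150)[0],z),ray(S,uncrop(q,2.95,255,100)[0],z)):
    b=B[n];d=X[:2]-b[:2];c,s=np.cos(b[2]),np.sin(b[2]);print(n,X,'bin frame',c*d[0]+s*d[1],-s*d[0]+c*d[1])
ctrl.close_job()
"
```

```text
tub [0.55456601 0.28356974 0.112     ] bin frame -0.05672035651328046 -0.00041016121479476794
tub [0.55665735 0.28732339 0.112     ] bin frame -0.05507275885920568 0.0035583334282925146
bottle [0.46081365 0.1151691  0.116     ] bin frame -0.05730781519397055 -0.00418732266417988
bottle [0.46564722 0.11997185 0.116     ] bin frame -0.05295266042454312 0.0010531332883485615
the job is handed in; nothing more can be done
```

All three packs now stand upright in the front compartments of their own bins, and I handed the job in at about 52 s of the 118 s allowed. I parked the tub in the rear of the empty bin. Then I moved the carton to the cartons' bin and turned it square, moved the bottle to the bottles' bin, and moved the tub to the tubs' bin.

- **Tub and bottle:** in the last pictures both cameras put them within about 5 mm of their compartment centres, against a limit of 22–23 mm. The two cameras disagreed with each other by 2–5 mm.
- **Carton:** I did not measure it again after release. It was released at (0.472, −0.093) m, about 2 mm from its compartment's centre, with the gripper within 0.5° of the bin's angle. The pictures show it upright and in line with the cartons behind it.
- **Setting down:** each pack was lowered until the wrist force read about zero, then released. None was dropped or tipped.
- **Robot:** the gripper is open, empty and clear of everything, over the empty bin at z = 0.204 m. It ended tilted about 4° from vertical after the moves, which affected nothing.
- **Bystanders:** the label roll was still in place in the last side picture. The tray and stapler were kept well away from, but I did not measure any of the three at the end.

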